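Pack the hexagonal stain jars in the caddy

TASK

Gather the three white hexagonal jars into the aluminium caddy, each standing upright on the hexagon of its own cap's colour, turned and closed up so that neighbours stand flat face to flat face in one tight row. Leave the round jar, the amber jar and the dropper bottle where they stand, and never tip a jar over.

Things in the scene. Friction and masses are not known exactly. Their poses are not given: they have to be found in the camera images.
- jar_blue: Loose white hexagonal jar with a blue screw cap, one of the three that belong in the caddy; 80 to 170 g. Body a hexagonal prism 40 mm across flats (46 mm across corners), 42 mm tall, flat shoulder on top; cap round, 28 mm diameter, from 45 to 75 mm above the underside. Origin: centre of the underside; z up; a flat face looks along +x and every 60 degrees from there (corners along y). Stands upright at the start, at any yaw.
- jar_red: Loose white hexagonal jar with a red screw cap, one of the three that belong in the caddy; 80 to 170 g. Body a hexagonal prism 40 mm across flats (46 mm across corners), 42 mm tall, flat shoulder on top; cap round, 28 mm diameter, from 45 to 75 mm above the underside. Origin: centre of the underside; z up; a flat face looks along +x and every 60 degrees from there (corners along y). Stands upright at the start, at any yaw.
- jar_yellow: Loose white hexagonal jar with a yellow screw cap, one of the three that belong in the caddy; 80 to 170 g. Body a hexagonal prism 40 mm across flats (46 mm across corners), 42 mm tall, flat shoulder on top; cap round, 28 mm diameter, from 45 to 75 mm above the underside. Origin: centre of the underside; z up; a flat face looks along +x and every 60 degrees from there (corners along y). Stands upright at the start, at any yaw.
- place_blue: Flat blue hexagon, 38 mm across, inlaid in the caddy's floor: the place for the blue-capped jar. Not an obstacle (under 1 mm high). Origin: its centre, at floor height. The three hexagons lie in one row along the caddy's y, 42 mm apart centre to centre, in an order that changes from start to start.
- place_red: Flat red hexagon, 38 mm across, inlaid in the caddy's floor: the place for the red-capped jar. Not an obstacle (under 1 mm high). Origin: its centre, at floor height. The three hexagons lie in one row along the caddy's y, 42 mm apart centre to centre, in an order that changes from start to start.
- place_yellow: Flat yellow hexagon, 38 mm across, inlaid in the caddy's floor: the place for the yellow-capped jar. Not an obstacle (under 1 mm high). Origin: its centre, at floor height. The three hexagons lie in one row along the caddy's y, 42 mm apart centre to centre, in an order that changes from start to start.
- caddy: Shallow open aluminium tray, fixed to the bench, 78 mm (its x) by 164 mm (its y), walls 4 mm thick and 22 mm high, inner floor 4 mm above the bench, inside 70 by 156 mm. Origin: centre of its underside; its long side runs along its y, z up. The middle place is at its centre, the others 42 mm either way along y. A jar stands in its row properly when two of its flat faces look along the caddy's y, towards its neighbours.
- round_jar: Look-alike that does not belong: round white jar, body 44 mm diameter and 42 mm tall, blue cap 28 mm diameter, 75 mm tall in all, loose, upright. Origin: centre of the underside.
- amber_jar: Look-alike that does not belong: hexagonal jar of the same size as the white ones, but brown (amber) with a yellow cap, 75 mm tall, loose, upright. Origin: centre of the underside.
- dropper: Bystander: round brown dropper bottle with black collar and rubber teat, 48 mm diameter, 94 mm tall, loose, upright. Origin: centre of the underside.
There are look-alikes about, which are no part of the job. Of the things that look like the caddy, the largest one is meant. What is shaped like the round_jar but purple or turquoise is not meant.

How it is judged (in metres and radians):
At the end, for the whole second after the job is handed in: Each white hex jar at rest upright on the caddy floor, within 12 mm of its colour's hexagon, flats square to the row within 11 degrees, neighbours at most 46 mm apart (40 is touching); round jar, amber jar and dropper upright, within 20 mm of where they began (horizontal distance between jar_blue and place_blue below 0.012 m and z of jar_blue in the frame of caddy between 0 and 0.008 m and angle between each of jar_blue, jar_red, jar_yellow, round_jar, amber_jar, dropper's own z axis and vertical below 0.1 rad and (angle between the x axis of jar_blue and the y axis of caddy, either way round below 0.2 rad or angle between the x axis of jar_blue and the y axis of caddy, either way round between 0.847 and 1.247 rad) and linear speed of each of jar_blue, jar_red, jar_yellow below 0.02 m/s and angular speed of each of jar_blue, jar_red, jar_yellow below 0.2 rad/s and horizontal distance between jar_red and place_red below 0.012 m and z of jar_red in the frame of caddy between 0 and 0.008 m and (angle between the x axis of jar_red and the y axis of caddy, either way round below 0.2 rad or angle between the x axis of jar_red and the y axis of caddy, either way round between 0.847 and 1.247 rad) and horizontal distance between jar_yellow and place_yellow below 0.012 m and z of jar_yellow in the frame of caddy between 0 and 0.008 m and (angle between the x axis of jar_yellow and the y axis of caddy, either way round below 0.2 rad or angle between the x axis of jar_yellow and the y axis of caddy, either way round between 0.847 and 1.247 rad) and ((horizontal distance between jar_blue and jar_red below 0.046 m and horizontal distance between jar_red and jar_yellow below 0.046 m) or (horizontal distance between jar_red and jar_blue below 0.046 m and horizontal distance between jar_blue and jar_yellow below 0.046 m) or (horizontal distance between jar_blue and jar_yellow below 0.046 m and horizontal distance between jar_yellow and jar_red below 0.046 m)) and distance of each of round_jar, amber_jar, dropper from where it was at the start of the episode below 0.02 m).
It fails at once if the round jar is shoved, lifted or tipped (moved more than 20 mm or tilted) (distance of round_jar from where it was at the start of the episode above 0.02 m or angle between round_jar's own z axis and vertical above 0.35 rad).
It fails at once if the amber jar is shoved, lifted or tipped (moved more than 20 mm or tilted) (distance of amber_jar from where it was at the start of the episode above 0.02 m or angle between amber_jar's own z axis and vertical above 0.35 rad).
It fails at once if the dropper bottle is shoved, lifted or tipped (moved more than 20 mm or tilted) (distance of dropper from where it was at the start of the episode above 0.02 m or angle between dropper's own z axis and vertical above 0.35 rad).
It fails at once if a white hexagonal jar is tipped over (more than 40 degrees) (angle between any of jar_blue, jar_red, jar_yellow's own z axis and vertical above 0.7 rad).
It also fails if it takes over 88 s, if anything falls off the work surface, if the arm or the gripper's body presses on something with over 40 N, if the wrist force passes 120 N, or if a joint passes its speed limit or range.

ROBOT

A 6-joint arm with a two-finger parallel gripper is mounted at the origin on the work surface. World frame = base frame: x ahead of the robot, y to its left, z up, the work surface at z = 0. Lengths are in mm, angles in rad, forces in N, time in s.
With the tool pointing down it reaches from about 400 to 925 mm from the base axis. Payload 12.5 kg.
Tool frame: the origin (TCP) lies midway between the tips of the shut fingers; the grasp point (between the pads) lies 19 mm behind it; x points along the fingers, y is the direction in which the jaws open and shut, and the axes are right-handed (so a half turn about x gives the same grasp; the last joint's range is limited). The gripper opens to 95 mm and grips with 3 to 60 N. Pads are 20 mm wide; open, the fingers measure 119 mm over their backs; the gripper's body (75 mm by 180 mm) begins 59 mm behind the grasp point.
Start: joints at [-0.106, 0.491, 1.559, -0, 1.092, -0.106], TCP at [625.017, 0.021, 214.661] pointing down, gripper open.
Joint ranges: [-3.1, 3.1], [-0.84, 2.19], [0.05, 2.79], [-1.13, 4.28], [0.06, 2.93], [-2.69, 2.69]. Speed limits (rad/s): [2.22, 2.22, 2.79, 3.14, 3.14, 3.14].

INTERFACE

Orientations are given as [roll, pitch, yaw] about the fixed x, y, z axes, in that order (R = Rz(yaw) Ry(pitch) Rx(roll)).
In Python, from cell import state, read_camera, job_done gives the robot as it stands.
- The arm moves only by the tool move_arm, never from a script. Its argument "targets" is a list of rows, each a list of 7 numbers: the shift along the world's x, y, z in m, then the turn, a rotation vector about the world's x, y, z in degrees, then the gripper's target within -1 to 1 (fully open at 1, half-way at 0, shut at -1). In form: [[dx, dy, dz, wx, wy, wz, hand], ...]. A call has 1 to 10 rows; each row is the pose to reach, as a shift and turn from the pose commanded when the call began; what a row does not reach only later rows make up. A row lasts 1/10 s, in which the tool goes at most 50 mm and 8.59 degrees, less where a joint would pass 70% of its speed; a pose out of reach is approached as far as the arm can. A call with a gripper value outside its range is refused whole. The fingers move at their own pace and stop on an object; the grip force is fixed at half the most. Time passes only in rows, so rows that repeat a pose let the fingers close. It gives the time, the measured TCP pose, the force and the opening at its end, in the units of the state.
- state(): the state, without advancing time (a new reading comes with each control period).
- read_camera(name): name is "scene" or "side" or "wrist"; returns a dict with "img" (420x560x3 uint8, blue, green, red), "mtx" (3x3 intrinsics, pixels), "cam_to_world" (4x4, takes a point from camera to world coordinates); the wrist camera has in their place "mount" (4x4, takes a point from camera to tool coordinates, whose origin is the TCP and whose axes are the tool frame's). Camera axes: x right, y up, looking along -z (the intrinsics and any distortion apply to the point x, -y, -z); pixel columns grow to the right and rows downward; lengths in mm; the calibration is good to about 2 mm. The wrist camera is an equidistant fisheye: a pixel r from the principal point sees the ray r / f radians off the axis. A picture is of the moment at which its call begins: read the wrist's pose just before it. There is no depth.
- job_done(): hands the job in, once; it reports no verdict.
The state is a dict: "t": time; "joints": joint angles; "qvel": joint speeds; "tau": joint torques, N m; "eef_pos": TCP position; "tcp_rot": TCP orientation; "ft_force": force on the tool from outside, world axes, zero at the start; "moment": the same for the moment, N m; "opening": opening from 0.0 (shut) to 1.0 (fully open).
Only numpy, scipy, OpenCV 4.12 (cv2) and the standard library are available. Lean on these libraries where they do the work, as an engineer would, in place of code of your own. Each camera call takes 0.05 s, during which the arm holds its last target.

## Working session

There is one attempt and no reset: what is moved stays moved. The work goes in short steps, Python scripts to look and compute and a tool call to move; the robot and the scene stay as the last step left them, time stands still between calls to the robot, and variables do not carry over. Pictures are saved under pics/ and viewed, and the job is handed in when it is done.

Besides the shell and the picture viewer there is one more tool, called after "Call:" by a JSON object that holds its "op" and its "data". move_arm: Moves the arm, as the interface text tells. Its arguments: {"type":"object","properties":{"targets":{"type":"array"}},"required":["targets"]}

```bash
mkdir -p pics; ls
python3 - <<'E'
from cell import state, read_camera
import cv2,numpy as np
print(state())
for n in ["scene","side","wrist"]:
    c=read_camera(n); cv2.imwrite(f"pics/{n}0.png",c["img"]); print(n,{k:np.round(v,3).tolist() for k,v in c.items() if k!="img"})
    np.savez(f"{n}0.npz",**c)
E
```

```text
pics
{'t': 0.0, 'joints': array([-1.05569954e-01,  4.91573981e-01,  1.55945141e+00, -1.59355290e-05,
        1.09167449e+00, -1.05580340e-01]), 'qvel': array([ 0.00109293,  0.00062407, -0.0006793 , -0.0014163 ,  0.00049229,
       -0.00024493]), 'tau': array([-9.52334158e-04, -6.12640929e+01, -2.58175153e+01,  6.92750537e-02,
        4.83079045e-02, -1.38641695e-05]), 'eef_pos': array([6.24761721e+02, 6.28848432e-02, 2.14052109e+02]), 'tcp_rot': array([-1.66361294,  1.56968901,  3.04879378]), 'ft_force': array([ 0.96159029, -0.65795144, -0.42065086]), 'moment': array([-0.0068485 , -0.06365004,  0.00358315]), 'opening': 1.0012192791731174}
scene {'mtx': [[383.862, 0.0, 275.526], [0.0, 383.862, 205.908], [0.0, 0.0, 1.0]], 'cam_to_world': [[0.548, -0.456, 0.701, 1217.185], [0.836, 0.274, -0.475, -450.159], [0.025, 0.847, 0.532, 594.428], [0.0, 0.0, 0.0, 1.0]]}
side {'mtx': [[403.555, 0.0, 279.502], [0.0, 403.555, 211.059], [0.0, 0.0, 1.0]], 'cam_to_world': [[-0.974, 0.145, -0.176, 327.384], [-0.227, -0.655, 0.721, 799.646], [-0.011, 0.742, 0.671, 757.705], [0.0, 0.0, 0.0, 1.0]]}
wrist {'mtx': [[325.192, 0.0, 272.687], [0.0, 325.192, 212.948], [0.0, 0.0, 1.0]], 'mount': [[-0.001, 0.279, -0.96, -170.814], [1.0, 0.002, -0.0, 0.302], [0.002, -0.96, -0.279, -79.637], [0.0, 0.0, 0.0, 1.0]]}
```

View pics/scene0.png

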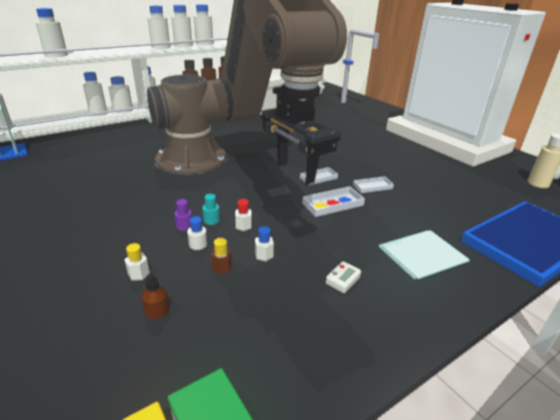

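View pics/side0.png

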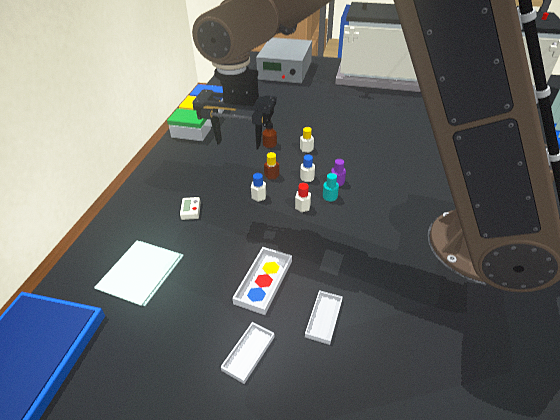

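View pics/wrist0.png

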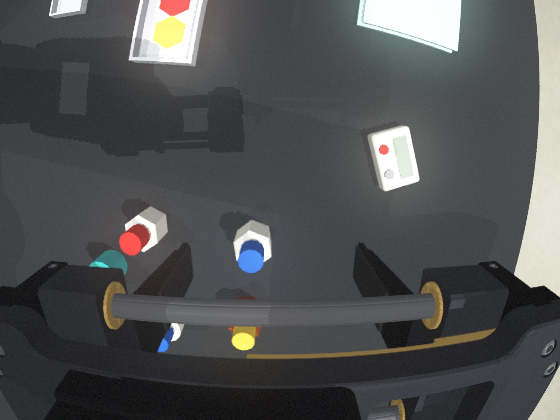

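The pictures show the caddy (largest tray) at scene (333,202) and side (262,280). The white jars are: red at scene (243,214), yellow at (137,262), and blue caps at both (197,233) and (264,243). I'll enlarge the two blue-capped jars and triangulate the caps.

```bash
cat > h.py <<'E'
import numpy as np,cv2
from scipy.spatial.transform import Rotation as R
def load(n): return dict(np.load(n+".npz"))
def ray(c,px,T=None):
    "rays for pinhole (cam_to_world) or fisheye wrist (T = tool pose 4x4)"
    px=np.atleast_2d(np.asarray(px,float)); K=c["mtx"]
    u=(px[:,0]-K[0,2])/K[0,0]; v=(px[:,1]-K[1,2])/K[1,1]
    if T is None: d=np.c_[u,-v,-np.ones(len(u))]; M=c["cam_to_world"]
    else:
        r=np.hypot(u,v)+1e-12; d=np.c_[u/r*np.sin(r),-v/r*np.sin(r),-np.cos(r)]; M=T@c["mount"]
    d=d/np.linalg.norm(d,axis=1)[:,None]
    return M[:3,3],d@M[:3,:3].T
def plane(c,px,z,T=None):
    o,d=ray(c,px,T); return o+d*((z-o[2])/d[:,2])[:,None]
def tri(rays):
    A=np.zeros((3,3));b=np.zeros(3)
    for o,d in rays:
        d=d.ravel();P=np.eye(3)-np.outer(d,d);A+=P;b+=P@o
    x=np.linalg.solve(A,b)
    return x,max(np.linalg.norm((np.eye(3)-np.outer(d.ravel(),d.ravel()))@(x-o)) for o,d in rays)
def tool(s):
    T=np.eye(4);T[:3,:3]=R.from_euler('xyz',s["tcp_rot"]).as_matrix();T[:3,3]=s["eef_pos"];return T
HUE={'blue':[(105,125)],'red':[(0,6),(174,180)],'yellow':[(20,34)],'purple':[(130,160)],'teal':[(84,100)]}
def blobs(img,col,amin=25,s=120,v=70):
    h=cv2.cvtColor(img,cv2.COLOR_BGR2HSV);m=np.zeros(img.shape[:2],np.uint8)
    for a,b in HUE[col]: m|=cv2.inRange(h,(a,s,v),(b,255,255))
    n,l,st,ce=cv2.connectedComponentsWithStats(m)
    return [(tuple(np.round(ce[i],1)),int(st[i,4]),tuple(st[i,:4].tolist())) for i in range(1,n) if st[i,4]>=amin],l
E
python3 - <<'E'
from h import *
for n in ["scene","side","wrist"]:
    c=load(n+"0")
    for k in HUE:
        print(n,k,[(tuple(map(float,b[0])),b[1],b[2]) for b in blobs(c["img"],k,15)[0]][:12])
a=load("scene0")["img"][190:330,110:290]; b=load("side0")["img"][115:220,235:360]
a=cv2.resize(a,(400,311),interpolation=3);b=cv2.resize(b,(380,319),interpolation=3)
o=np.zeros((319,790,3),np.uint8);o[:311,:400]=a;o[:,405:785]=b;cv2.imwrite("pics/crop.png",o)
c=load("scene0");d=load("side0")
for nm,p,q in [("b?1",(197,226),(308,161)),("b?2",(264,235),(258,180))]: print(nm,tri([ray(c,p),ray(d,q)]))
E
```

```text
scene blue [((201.5, 7.6), 55, (197, 5, 10, 6)), ((155.4, 8.9), 55, (151, 6, 10, 7)), ((179.4, 8.4), 56, (175, 6, 10, 6)), ((44.2, 12.3), 103, (37, 9, 15, 8)), ((347.5, 61.8), 24, (344, 60, 8, 4)), ((89.7, 76.0), 63, (85, 73, 10, 7)), ((116.9, 80.2), 58, (112, 78, 11, 6)), ((12.6, 151.4), 353, (0, 143, 28, 18)), ((344.2, 199.2), 37, (340, 197, 10, 5)), ((520.1, 241.4), 5389, (461, 201, 99, 86)), ((195.5, 222.9), 164, (189, 216, 13, 16)), ((263.8, 233.2), 171, (258, 226, 13, 16))]
scene red [((526.7, 36.8), 17, (525, 35, 5, 5)), ((242.7, 205.1), 141, (237, 199, 12, 14)), ((332.1, 202.0), 41, (327, 200, 12, 5))]
scene yellow [((312.4, 128.4), 17, (310, 127, 6, 4)), ((319.8, 204.7), 43, (315, 203, 12, 5)), ((220.0, 245.8), 215, (213, 237, 15, 18)), ((133.6, 251.3), 229, (126, 243, 15, 18)), ((148.0, 412.8), 469, (122, 401, 45, 19))]
scene purple [((182.0, 214.7), 386, (174, 199, 17, 31))]
scene teal [((210.4, 209.6), 433, (202, 193, 18, 32))]
side blue [((342.4, 29.2), 226, (338, 5, 13, 53)), ((206.1, 88.9), 209, (190, 84, 33, 12)), ((557.7, 137.4), 48, (555, 130, 5, 19)), ((307.6, 160.
[... 672 characters left out ...]
, 33)), ((165.7, 340.6), 201, (157, 327, 17, 25))]
wrist red [((174.1, 6.0), 360, (160, 0, 30, 16)), ((383.3, 149.2), 67, (379, 145, 9, 9)), ((133.8, 239.4), 665, (119, 224, 31, 32))]
wrist yellow [((169.2, 22.7), 146, (156, 16, 29, 13)), ((433.7, 304.6), 365, (421, 282, 22, 47)), ((109.9, 313.6), 203, (103, 290, 20, 39)), ((243.4, 337.4), 487, (231, 327, 25, 24)), ((391.7, 346.7), 915, (247, 329, 248, 30)), ((399.6, 408.1), 85, (391, 399, 14, 21))]
wrist purple []
wrist teal [((109.5, 261.2), 429, (89, 250, 38, 24))]
b?1 (array([ 480.34656378, -183.23267364,   56.83790164]), np.float64(4.4792730525105435))
b?2 (array([600.56967685, -64.59616472,  57.85251521]), np.float64(1.73371080184628))
```

View pics/crop.png

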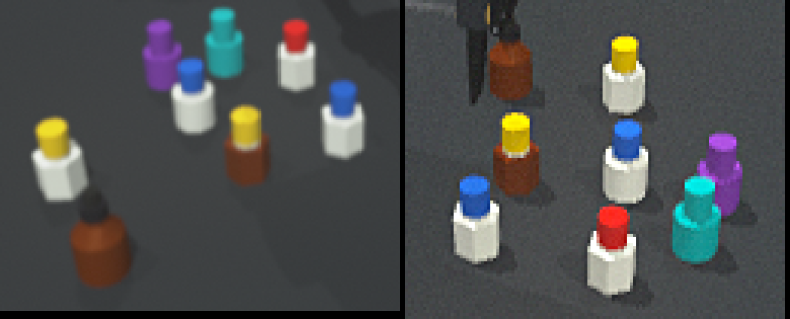

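The left blue-capped jar (scene 196,223; side 308,160) has a smooth round body, so it is the round_jar. The right one (scene 264,233; side 257,179) has facets, so it is jar_blue. Of the two yellow caps, scene (134,251) has a white body, so it is jar_yellow, and (220,246) is the amber jar. The caddy is the largest tray and the only one with coloured hexagons.

Run:
```python
from h import *
np.set_printoptions(precision=1,suppress=True)
c=load("scene0");d=load("side0")
P={"jblue":((263.8,233.2),(257.5,179.2)),"jred":((242.7,205.1),(302.9,189.3)),"jyel":((133.6,251.3),(306.8,132.4)),"amber":((220,245.8),(271,158.3)),"round":((195.5,222.9),(307.6,160.5)),
"purple":((182,214.7),(339.2,170.9)),"teal":((210.4,209.6),(330.4,187.6)),"dropper":((153,299),(270,138)),
"pY":((319.8,204.7),(270.3,267.5)),"pR":((332.1,202),(263.4,280.4)),"pB":((344.2,199.2),(256,294.1))}
for k,(p,q) in P.items():
    x,e=tri([ray(c,p),ray(d,q)])
    z=60 if k[0]=='j' or k in("amber","round") else 5 if k[0]=='p' and k!="purple" else 35
    print(k,x,round(e,1),plane(c,p,z)[0][:2],plane(d,q,z)[0][:2])
```

```text
jblue [600.6 -64.   62.1] 0.5 [598.8 -62.4] [601.1 -67.1]
jred [467.3 -46.3  62.5] 0.6 [464.6 -44.2] [467.5 -50. ]
jyel [ 509.7 -339.6   61.7] 0.8 [ 508.6 -339. ] [ 509.8 -343.6]
amber [ 588.8 -171.9   61.3] 1.0 [ 588.5 -171. ] [ 588.8 -175. ]
round [ 479.  -183.    62.2] 0.8 [ 477.1 -181.7] [ 479.1 -187.1]
purple [ 384.5 -184.8   35.1] 3.3 [ 389.4 -184.1] [ 382.7 -189.4]
teal [ 398.4 -108.3   31.4] 0.8 [ 404.9 -110.3] [ 397.6 -104.7]
dropper [ 633.7 -341.3   25. ] 1.3 [ 642.4 -343.8] [ 630.  -323.9]
pY [499.8 192.2   4.1] 0.4 [500.5 191.1] [499.9 193.3]
pR [506.3 233.5   3.8] 0.3 [507.4 232.1] [506.2 234.6]
pB [512.8 275.2   4. ] 0.1 [513.8 274. ] [512.6 275.9]
```

Cap heights come out at about 62 mm (expected 60) and the places at about 4 mm, both consistent. Next I bring the wrist camera over the blue jar to measure its yaw.

Call:
{"op": "move_arm", "data": {"targets": [[-0.008,-0.048,-0.03,0,0,0,0.2],[-0.016,-0.096,-0.06,0,0,0,0.2],[-0.025,-0.144,-0.085,0,0,0,0.2],[-0.025,-0.144,-0.085,0,0,0,0.2],[-0.025,-0.144,-0.085,0,0,0,0.2],[-0.025,-0.144,-0.085,0,0,0,0.2]]}}

```text
t: 0.75
eef_pos: [600.3, -143.6, 130.0]
tcp_rot: [2.057, 1.57, 0.486]
ft_force: [-0.8, 0.0, 0.3]
opening: 0.61
```

```bash
cat > look.py <<'E'
import sys
from cell import state,read_camera
from h import *
n=sys.argv[1]; s=state(); c=read_camera("wrist"); T=tool(s)
np.savez(n+".npz",T=T,**c); cv2.imwrite(f"pics/{n}.png",c["img"])
np.set_printoptions(precision=2,suppress=True)
print(s["t"],s["eef_pos"],"tool y (jaw) dir deg",np.degrees(np.arctan2(T[1,1],T[0,1])),"x axis",T[:3,0],"j6",s["joints"][5],"op",s["opening"],s["ft_force"])
E
python3 look.py wb1
```

```text
0.75 [ 600.3  -143.6   130.01] tool y (jaw) dir deg -0.0329949673243936 x axis [ 0.  0. -1.] j6 -0.341539212909037 op 0.6099595535482424 [-0.83  0.    0.32]
```

View pics/wb1.png

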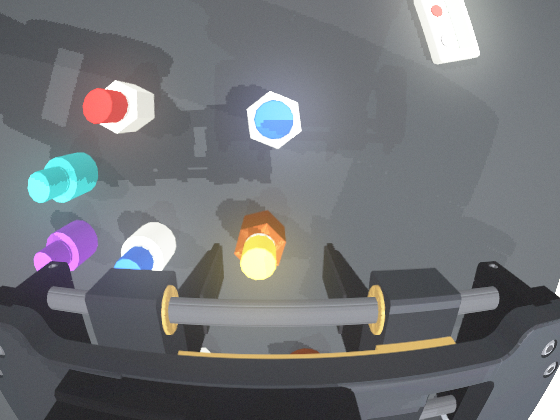

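The blue jar is clearly hexagonal, at (274,120) right under the camera, and its neighbour at lower left (148,248) is round. The red jar is at (119,106). Now I measure yaw from the shoulder outline.

```bash
cat > yaw.py <<'E'
import sys
from h import *
def jar(n,cx,cy,z=42,w=45,vmin=150):
    c=load(n);img=c["img"];T=c["T"]
    h=cv2.cvtColor(img,cv2.COLOR_BGR2HSV)
    m=((h[...,2]>vmin)).astype(np.uint8)
    roi=np.zeros_like(m);cv2.circle(roi,(cx,cy),w,1,-1);m&=roi
    m=cv2.morphologyEx(m,cv2.MORPH_CLOSE,np.ones((5,5)))
    cs,_=cv2.findContours(m,cv2.RETR_EXTERNAL,cv2.CHAIN_APPROX_NONE)
    k=max(cs,key=cv2.contourArea);k=cv2.convexHull(k)[:,0]
    P=plane(c,k,z,T)[:,:2].astype(np.float32)
    M=cv2.moments(P);ctr=np.array([M['m10'],M['m01']])/M['m00']
    area=M['m00'];print("centre",ctr,"area",area,"(hex 1386)")
    # extents by direction: minimum width dir = flat normals
    a=np.radians(np.arange(0,60,1.0))
    f=[sum(np.ptp(P@np.array([np.cos(t+k*np.pi/3),np.sin(t+k*np.pi/3)])) for k in range(3))/3 for t in a]
    # 6th harmonic of mean width
    F=np.array(f);ph=np.angle(np.sum(F*np.exp(-6j*a)));  # F~cos(6t+ph) max (corner) at t=-ph/6
    cor=np.degrees(-ph/6)%60
    print("width min/max",F.min(),F.max(),"flat argmin",np.argmin(F),"corner argmax",np.argmax(F),"corner dir(deg mod60)",cor,"flat",(cor+30)%60)
    ap=cv2.approxPolyDP(k,4,True);Q=plane(c,ap[:,0],z,T)[:,:2]-ctr
    print("corner angles mod60",np.degrees(np.arctan2(Q[:,1],Q[:,0]))%60,"r",np.hypot(*Q.T))
    return k
if __name__=="__main__":
    np.set_printoptions(precision=1,suppress=True)
    n=sys.argv[1]; jar(n,int(sys.argv[2]),int(sys.argv[3]),*(map(float,sys.argv[4:5])))
E
python3 yaw.py wb1 274 120
python3 - <<'E'
from h import *
np.set_printoptions(precision=1,suppress=True)
c=load("wb1")
for k in("blue","red"):
  for b in blobs(c["img"],k,100)[0]: print(k,b, plane(c,b[0],75,c["T"])[0],plane(c,b[0],60,c["T"])[0])
E
```

```text
centre [607.9 -66.4] area 2588.0722323693335 (hex 1386)
width min/max 58.03384167128667 59.42064768687093 flat argmin 32 corner argmax 54 corner dir(deg mod60) 57.51856756030037 flat 27.51856756030037
corner angles mod60 [26.4 36.2 54.7  1.5 16.6 23.6 36.2 51.4] r [30.6 27.7 29.  29.8 32.8 27.2 30.5 31. ]
blue ((np.float64(275.6), np.float64(127.7)), 479, (256, 120, 37, 19)) [602.9 -68.6  75. ] [603.  -68.9  60. ]
blue ((np.float64(139.3), np.float64(257.7)), 461, (116, 247, 37, 23)) [ 493.2 -166.8   75. ] [ 486.1 -173.6   60. ]
red ((np.float64(104.1), np.float64(105.8)), 1294, (83, 88, 45, 36)) [474.9 -45.8  75. ] [466.5 -44.6  60. ]
```

```bash
sed -i 's/vmin=150/vmin=200/; s/m=((h\[...,2\]>vmin)).astype(np.uint8)/m=((img.max(2)>vmin)).astype(np.uint8)/' yaw.py
python3 - <<'E'
from h import *
c=load("wb1");print(c["img"][120,235:315].max(1))
E
python3 yaw.py wb1 274 120;python3 yaw.py wb1 119 106
```

```text
[123 124 125 126 127 128 128 128 129 129 130 126 140 238 255 255 255 255
 254 254 255 255 255 255 255 255 255 255 255 253 253 253 253 253 253 253
 253 253 253 253 253 253 253 253 253 253 253 253 253 253 253 253 253 253
 253 253 253 252 255 255 255 255 255 255 255 194 154 154 154 154 154 151
 151 151 152 149 147 149 148 149]
centre [601.7 -62.8] area 1438.583383449819 (hex 1386)
width min/max 40.9853118394278 46.266521248082285 flat argmin 8 corner argmax 38 corner dir(deg mod60) 37.85439090030235 flat 7.854390900302349
corner angles mod60 [38.9 33.2 39.2 38.6 39.1 38.3] r [23.1 22.9 23.1 22.9 23.1 23.3]
centre [469.5 -45.2] area 2418.9904573762906 (hex 1386)
width min/max 57.44101925568106 60.40031611536383 flat argmin 0 corner argmax 24 corner dir(deg mod60) 29.066111422915395 flat 59.0661114229154
corner angles mod60 [36.4 34.  12.4 39.2  6.2 24.7 11.6] r [34.7 23.3 34.6 35.6 27.7 22.8 33.3]
```

Blue jar centre is (601.3, -63), which agrees with the two-view result. Its corners lie at 38° mod 60, so I turn the jaws to -22° onto a corner line. At the end they will lie along the caddy's x at -9°.

Call:
{"op": "move_arm", "data": {"targets": [[0.001,0.04,0,0,0,-7.3,0.2],[0.001,0.081,0,0,0,-14.6,0.2],[0.001,0.081,0,0,0,-22,0.2],[0.001,0.081,-0.015,0,0,-22,0.2],[0.001,0.081,-0.045,0,0,-22,0.2],[0.001,0.081,-0.07,0,0,-22,0.2],[0.001,0.081,-0.083,0,0,-22,0.2],[0.001,0.081,-0.083,0,0,-22,0.2],[0.001,0.081,-0.083,0,0,-22,0.2]]}}

```text
t: 1.7
eef_pos: [601.6, -62.5, 47.7]
tcp_rot: [1.744, 1.57, -0.21]
ft_force: [0.3, -0.1, 0.3]
opening: 0.602
```

Call:
{"op": "move_arm", "data": {"targets": [[0,0,0,0,0,0,-1],[0,0,0,0,0,0,-1],[0,0,0,0,0,0,-1],[0,0,0,0,0,0,-1],[0,0,0,0,0,0,-1],[0,0,0,0,0,0,-1]]}}

```text
t: 2.3
eef_pos: [601.2, -63.1, 47.0]
tcp_rot: [1.659, 1.57, -0.296]
ft_force: [0.2, -0.5, 3.4]
opening: 0.291
```

Grasped: the opening of 0.291 is 27.7 mm, against a 28 mm cap. I lift and look at the caddy from above on the way.

Call:
{"op": "move_arm", "data": {"targets": [[0,0,0.03,0,0,0,-1],[0,0,0.06,0,0,0,-1],[-0.02,0.04,0.07,0,0,4,-1],[-0.04,0.08,0.07,0,0,8,-1],[-0.06,0.12,0.07,0,0,13,-1],[-0.08,0.16,0.07,0,0,13,-1],[-0.1,0.2,0.07,0,0,13,-1],[-0.107,0.217,0.07,0,0,13,-1],[-0.107,0.217,0.07,0,0,13,-1],[-0.107,0.217,0.07,0,0,13,-1]]}}

```text
t: 3.3
eef_pos: [494.1, 153.9, 116.6]
tcp_rot: [0.885, 1.571, -0.842]
ft_force: [0.5, 0.1, -1.6]
opening: 0.288
```

```bash
python3 look.py wc1
python3 - <<'E'
from h import *
np.set_printoptions(precision=1,suppress=True)
c=load("wc1")
for k in("blue","red","yellow"):
  for b in blobs(c["img"],k,300)[0]: print(k,b[0],b[1], plane(c,b[0],4,c["T"])[0])
E
```

```text
3.3 [494.15 153.94 116.6 ] tool y (jaw) dir deg -8.949228209214919 x axis [ 0. -0. -1.] j6 0.3307673358360191 op 0.28768612952465467 [ 0.54  0.15 -1.56]
blue (np.float64(272.7), np.float64(69.4)) 1589 [514.1 277.4   4. ]
blue (np.float64(272.6), np.float64(272.9)) 2720 [484.5  91.5   4. ]
red (np.float64(272.7), np.float64(117.2)) 1629 [507.5 235.9   4. ]
yellow (np.float64(272.8), np.float64(165.1)) 1546 [501.  194.4   4. ]
yellow (np.float64(348.4), np.float64(351.4)) 681 [553.5 -24.5   4. ]
```

View pics/wc1.png

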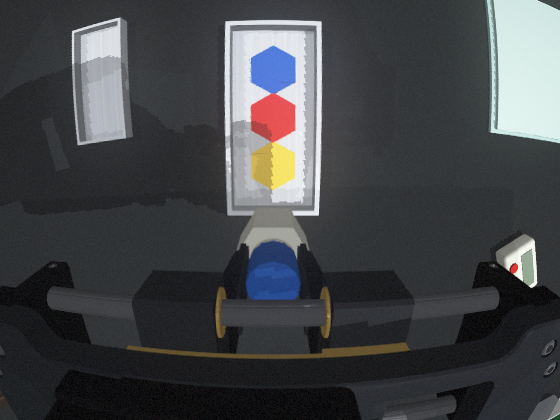

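The wrist view of the places agrees with the two-view result within about 2 mm: the row runs at 9°, in order blue, red, yellow from far to near. I'll use the averages: red at (507,234.7), with blue 41 mm further along at (513.4,275.2).

Call:
{"op": "move_arm", "data": {"targets": [[0.0065,0.04,0,0,0,0,-1],[0.013,0.08,0,0,0,0,-1],[0.0194,0.121,0,0,0,0,-1],[0.0194,0.121,0,0,0,0,-1],[0.0194,0.121,-0.03,0,0,0,-1],[0.0194,0.121,-0.05,0,0,0,-1],[0.0194,0.121,-0.06,0,0,0,-1],[0.0194,0.121,-0.064,0,0,0,-1],[0.0194,0.121,-0.065,0,0,0,-1],[0.0194,0.121,-0.065,0,0,0,-1]]}}

```text
t: 4.35
eef_pos: [513.9, 274.8, 52.3]
tcp_rot: [2.051, 1.57, 0.322]
ft_force: [-0.3, -0.6, -1.1]
opening: 0.289
```

Call:
{"op": "move_arm", "data": {"targets": [[0,0,-0.0007,0,0,0,-1],[0,0,-0.0007,0,0,0,-1],[0,0,-0.0007,0,0,0,-1]]}}

```text
t: 4.65
eef_pos: [513.5, 275.1, 51.4]
tcp_rot: [2.013, 1.57, 0.285]
ft_force: [0.5, 0.6, -1.9]
opening: 0.289
```

Call:
{"op": "move_arm", "data": {"targets": [[0,0,0,0,0,0,0.0],[0,0,0,0,0,0,0.0],[0,0,0,0,0,0,0.0],[0,0,0.02,0,0,0,0.0],[0,0,0.05,0,0,0,0.0],[0,0,0.08,0,0,0,0.0],[0,0,0.08,0,0,0,0.0]]}}

```text
t: 5.35
eef_pos: [514.9, 275.7, 134.6]
tcp_rot: [2.096, 1.565, 0.368]
ft_force: [-0.0, -0.3, -0.1]
opening: 0.501
```

Call:
{"op": "move_arm", "data": {"targets": [[-0.007,-0.048,0,0,0,0,0.2],[-0.014,-0.096,0,0,0,0,0.2],[-0.021,-0.144,0,0,0,0,0.2],[-0.028,-0.192,0,0,0,0,0.2],[-0.035,-0.24,0,0,0,0,0.2],[-0.042,-0.288,0,0,0,0,0.2],[-0.05,-0.336,0,0,0,0,0.2],[-0.056,-0.38,0,0,0,0,0.2],[-0.059,-0.399,0,0,0,0,0.2],[-0.059,-0.399,0,0,0,0,0.2]]}}

```text
t: 6.35
eef_pos: [454.0, -126.1, 130.5]
tcp_rot: [-1.241, 1.571, -2.972]
ft_force: [0.7, 0.0, -0.1]
opening: 0.6
```

Call:
{"op": "move_arm", "data": {"targets": [[0,0,0,0,0,0,0.2],[0,0,0,0,0,0,0.2]]}}

```text
t: 6.55
eef_pos: [454.4, -123.0, 130.8]
tcp_rot: [-2.088, 1.57, 2.468]
ft_force: [0.6, -0.5, -0.0]
opening: 0.603
```

```bash
python3 look.py wr1
python3 - <<'E'
from h import *
np.set_printoptions(precision=1,suppress=True)
c=load("wr1")
for k in("red","blue"):
  for b in blobs(c["img"],k,100)[0]: print(k,b[0],b[1], plane(c,b[0],75,c["T"])[0])
E
```

```text
6.55 [ 454.42 -123.    130.77] tool y (jaw) dir deg -8.945865088069327 x axis [-0.  0. -1.] j6 -0.24879958784470596 op 0.6031515734097634 [ 0.62 -0.51 -0.04]
blue (np.float64(308.3), np.float64(275.0)) 398 [ 476.4 -163.5   75. ]
blue (np.float64(547.4), np.float64(405.6)) 234 [ 848.1 -502.9   75. ]
```

View pics/wr1.png

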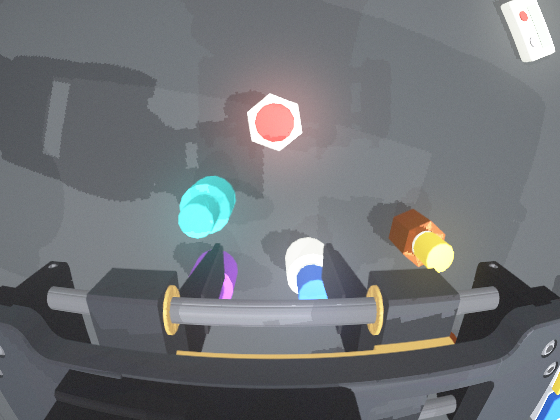

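The red hexagonal jar is at (275,122), directly under the camera.

```bash
python3 yaw.py wr1 275 122 42
```

```text
centre [468.3 -45.2] area 1456.787339978211 (hex 1386)
width min/max 41.3452869886672 46.40373686360967 flat argmin 0 corner argmax 30 corner dir(deg mod60) 30.39086344755551 flat 0.3908634475555104
corner angles mod60 [31.1 27.2 31.2 32.5 21.1 30.4] r [23.5 23.1 23.4 22.9 22.2 22.9]
```

Call:
{"op": "move_arm", "data": {"targets": [[0.0067,0.039,0,0,0,-7,0.2],[0.0134,0.0784,0,0,0,-14,0.2],[0.0134,0.0784,0,0,0,-20.5,0.2],[0.0134,0.0784,-0.015,0,0,-20.5,0.2],[0.0134,0.0784,-0.045,0,0,-20.5,0.2],[0.0134,0.0784,-0.07,0,0,-20.5,0.2],[0.0134,0.0784,-0.084,0,0,-20.5,0.2],[0.0134,0.0784,-0.084,0,0,-20.5,0.2],[0.0134,0.0784,-0.084,0,0,-20.5,0.2],[0.0134,0.0784,-0.084,0,0,-20.5,0.2]]}}

```text
t: 7.6
eef_pos: [468.2, -45.3, 47.8]
tcp_rot: [1.826, 1.569, -0.259]
ft_force: [0.3, -0.2, 0.1]
opening: 0.599
```

Call:
{"op": "move_arm", "data": {"targets": [[0,0,0,0,0,0,-1],[0,0,0,0,0,0,-1],[0,0,0,0,0,0,-1],[0,0,0,0,0,0,-1],[0,0,0,0,0,0,-1],[0,0,0,0,0,0,-1]]}}

```text
t: 8.2
eef_pos: [467.9, -45.6, 47.1]
tcp_rot: [1.721, 1.57, -0.365]
ft_force: [-0.8, 0.0, 3.3]
opening: 0.29
```

Call:
{"op": "move_arm", "data": {"targets": [[0,0,0.035,0,0,0,-1],[0,0,0.07,0,0,0,-1],[0.006,0.045,0.07,0,0,7,-1],[0.012,0.09,0.07,0,0,14,-1],[0.018,0.135,0.07,0,0,20.5,-1],[0.024,0.18,0.07,0,0,20.5,-1],[0.026,0.2,0.07,0,0,20.5,-1],[0.026,0.2,0.07,0,0,20.5,-1],[0.026,0.2,0.07,0,0,20.5,-1]]}}

```text
t: 9.1
eef_pos: [493.4, 154.4, 116.6]
tcp_rot: [-1.016, 1.57, -2.742]
ft_force: [0.1, 0.5, -1.1]
opening: 0.292
```

```bash
python3 look.py wc2
python3 - <<'E'
from h import *
np.set_printoptions(precision=1,suppress=True)
c=load("wc2")
for k in("blue","red","yellow"):
  for b in blobs(c["img"],k,300)[0]: print(k,b[0],b[1], plane(c,b[0],4,c["T"])[0], plane(c,b[0],78,c["T"])[0])
E
```

```text
9.1 [493.4  154.37 116.64] tool y (jaw) dir deg -8.933900237007109 x axis [-0. -0. -1.] j6 0.33162286983233347 op 0.29192057812569494 [ 0.14  0.5  -1.09]
blue (np.float64(274.6), np.float64(55.1)) 1351 [516.9 290.3   4. ] [514.1 275.4  78. ]
red (np.float64(273.8), np.float64(117.5)) 1618 [507.5 235.9   4. ] [507.2 235.2  78. ]
red (np.float64(272.6), np.float64(272.6)) 2733 [483.7  92.2   4. ] [489.5 129.   78. ]
yellow (np.float64(273.8), np.float64(165.3)) 1549 [501.  194.5   4. ] [502.3 204.6  78. ]
yellow (np.float64(354.6), np.float64(351.0)) 638 [559.9 -25.3   4. ] [545.9  42.2  78. ]
yellow (np.float64(192.6), np.float64(352.7)) 372 [376.4   1.4   4. ] [410.3  61.9  78. ]
```

View pics/wc2.png

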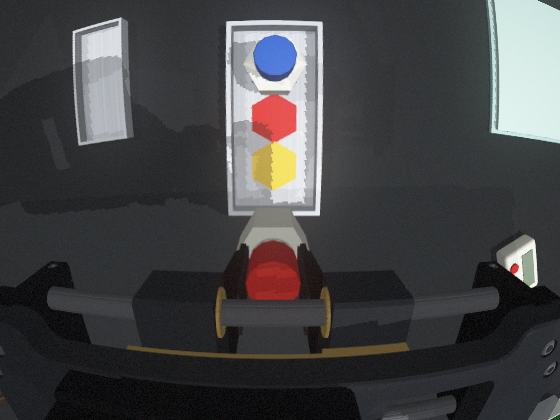

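Blue stands square on its place: cap at (514.1,275.4), flat towards red. Next I place red 42 mm from blue.

Call:
{"op": "move_arm", "data": {"targets": [[0.0065,0.04,0,0,0,0,-1],[0.013,0.0792,0,0,0,0,-1],[0.013,0.0792,0,0,0,0,-1],[0.013,0.0792,0,0,0,0,-1],[0.013,0.0792,-0.03,0,0,0,-1],[0.013,0.0792,-0.05,0,0,0,-1],[0.013,0.0792,-0.06,0,0,0,-1],[0.013,0.0792,-0.0645,0,0,0,-1],[0.013,0.0792,-0.0658,0,0,0,-1],[0.013,0.0792,-0.0658,0,0,0,-1]]}}

```text
t: 10.15
eef_pos: [507.2, 233.4, 51.8]
tcp_rot: [1.983, 1.57, 0.255]
ft_force: [-0.2, -0.1, -1.2]
opening: 0.291
```

Call:
{"op": "move_arm", "data": {"targets": [[0,0,0,0,0,0,-1],[0,0,0,0,0,0,-1]]}}

```text
t: 10.35
eef_pos: [507.1, 233.7, 51.8]
tcp_rot: [1.994, 1.57, 0.266]
ft_force: [-0.2, 0.3, -0.2]
opening: 0.288
```

Call:
{"op": "move_arm", "data": {"targets": [[0,0,0,0,0,0,0.0],[0,0,0,0,0,0,0.0],[0,0,0,0,0,0,0.0],[0,0,0.02,0,0,0,0.0],[0,0,0.05,0,0,0,0.0],[0,0,0.08,0,0,0,0.0],[0,0,0.08,0,0,0,0.0]]}}

```text
t: 11.05
eef_pos: [508.3, 234.2, 134.6]
tcp_rot: [2.035, 1.565, 0.307]
ft_force: [0.8, -1.0, -0.8]
opening: 0.501
```

Call:
{"op": "move_arm", "data": {"targets": [[0,-0.048,0,0,0,0,0.2],[0,-0.096,0,0,0,0,0.2],[0,-0.144,0,0,0,0,0.2],[0,-0.192,0,0,0,0,0.2],[0,-0.24,0,0,0,0,0.2],[-0.002,-0.288,0,0,0,0,0.2],[-0.003,-0.336,0,0,0,0,0.2],[-0.004,-0.384,0,0,0,0,0.2],[-0.005,-0.432,0,0,0,0,0.2],[-0.006,-0.48,0,0,0,0,0.2]]}}

```text
t: 12.05
eef_pos: [500.3, -248.3, 130.6]
tcp_rot: [-2.113, 1.57, 2.442]
ft_force: [0.1, -0.0, -1.4]
opening: 0.601
```

Call:
{"op": "move_arm", "data": {"targets": [[-0.001,-0.045,0,0,0,0,0.2],[-0.001,-0.09,0,0,0,0,0.2],[-0.002,-0.135,0,0,0,0,0.2],[-0.003,-0.172,0,0,0,0,0.2],[-0.003,-0.172,0,0,0,0,0.2],[-0.003,-0.172,0,0,0,0,0.2],[-0.003,-0.172,0,0,0,0,0.2]]}}

```text
t: 12.75
eef_pos: [497.7, -417.2, 130.6]
tcp_rot: [-2.365, 1.57, 2.191]
ft_force: [-1.1, -0.2, -0.2]
opening: 0.599
```

```bash
python3 look.py wy1
```

```text
12.75 [ 497.71 -417.24  130.65] tool y (jaw) dir deg -8.967544617467873 x axis [-0.  0. -1.] j6 -0.6430058431261981 op 0.5990027375163596 [-1.15 -0.19 -0.21]
```

View pics/wy1.png

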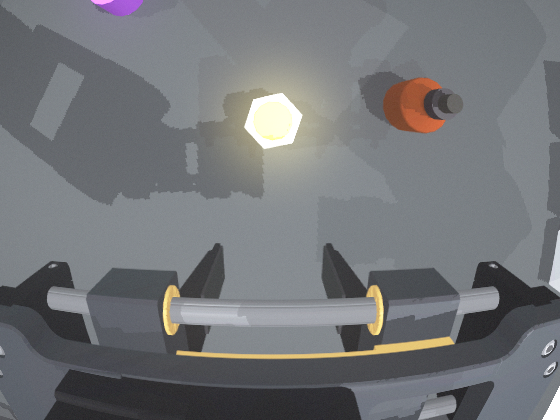

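The white, yellow-capped hexagonal jar is at (273,121), and the dropper is at (415,105), well clear of it.

```bash
sed -i 's/vmin=200/vmin=float(sys.argv[5]) if len(sys.argv)>5 else 200/' yaw.py; for v in 190 205 225 240; do python3 yaw.py wy1 273 121 42 $v; done
```

```text
centre [ 510.6 -338.1] area 1464.3974593025632 (hex 1386)
width min/max 41.45509849012592 46.56374968827938 flat argmin 33 corner argmax 2 corner dir(deg mod60) 2.814948564168625 flat 32.814948564168624
corner angles mod60 [ 2.8  4.3 60.   1.4  3.2  6.9] r [23.2 23.7 23.  23.3 23.3 22.7]
centre [ 510.6 -338.1] area 1460.3661919231527 (hex 1386)
width min/max 41.3487181754306 46.56374968827938 flat argmin 33 corner argmax 2 corner dir(deg mod60) 2.832119042413975 flat 32.83211904241398
corner angles mod60 [ 2.9  4.3 59.9  1.4  3.2  7. ] r [23.2 23.6 23.  23.3 23.3 22.7]
centre [ 510.7 -338. ] area 1434.9779134723358 (hex 1386)
width min/max 41.059529642195194 46.16500191654899 flat argmin 32 corner argmax 2 corner dir(deg mod60) 2.594272645011907 flat 32.594272645011905
corner angles mod60 [ 2.9 56.4 59.6  3.2  1.6  3.1] r [23.1 22.3 23.  23.2 23.2 23.2]
centre [ 510.7 -338.1] area 1421.9391455785371 (hex 1386)
width min/max 40.7905552368863 46.02251732364309 flat argmin 33 corner argmax 3 corner dir(deg mod60) 3.097464593474642 flat 33.09746459347464
corner angles mod60 [ 2.9 58.5 59.7  3.2  5.8  3. ] r [23.1 22.4 23.  23.1 22.8 23.3]
```

Call:
{"op": "move_arm", "data": {"targets": [[0.006,0.04,0,0,0,6,0.2],[0.0123,0.0795,0,0,0,11.8,0.2],[0.0123,0.0795,0,0,0,11.8,0.2],[0.0123,0.0795,-0.015,0,0,11.8,0.2],[0.0123,0.0795,-0.045,0,0,11.8,0.2],[0.0123,0.0795,-0.07,0,0,11.8,0.2],[0.0123,0.0795,-0.0842,0,0,11.8,0.2],[0.0123,0.0795,-0.0842,0,0,11.8,0.2],[0.0123,0.0795,-0.0842,0,0,11.8,0.2],[0.0123,0.0795,-0.0842,0,0,11.8,0.2]]}}

```text
t: 13.8
eef_pos: [510.7, -339.2, 48.2]
tcp_rot: [0.858, 1.569, -0.664]
ft_force: [-0.2, -0.1, 1.2]
opening: 0.598
```

Call:
{"op": "move_arm", "data": {"targets": [[0,0,0,0,0,0,-1],[0,0,0,0,0,0,-1],[0,0,0,0,0,0,-1],[0,0,0,0,0,0,-1],[0,0,0,0,0,0,-1],[0,0,0,0,0,0,-1]]}}

```text
t: 14.4
eef_pos: [510.1, -338.9, 47.1]
tcp_rot: [0.966, 1.571, -0.556]
ft_force: [-0.4, 0.2, 2.3]
opening: 0.287
```

I lift higher, 100 mm, because the path crosses near the round jar.

Call:
{"op": "move_arm", "data": {"targets": [[0,0,0.035,0,0,0,-1],[0,0,0.075,0,0,0,-1],[0,0,0.105,0,0,0,-1],[0,0,0.105,0,0,0,-1],[-0.001,0.04,0.105,0,0,-4,-1],[-0.002,0.085,0.105,0,0,-8,-1],[-0.004,0.13,0.105,0,0,-11.8,-1],[-0.006,0.175,0.105,0,0,-11.8,-1],[-0.008,0.22,0.105,0,0,-11.8,-1],[-0.01,0.265,0.105,0,0,-11.8,-1]]}}

```text
t: 15.4
eef_pos: [499.3, -72.1, 151.0]
tcp_rot: [-1.711, 1.569, 2.844]
ft_force: [1.5, -0.3, -1.9]
opening: 0.288
```

Call:
{"op": "move_arm", "data": {"targets": [[-0.001,0.045,0,0,0,0,-1],[-0.002,0.09,0,0,0,0,-1],[-0.003,0.135,0,0,0,0,-1],[-0.004,0.18,-0.01,0,0,0,-1],[-0.006,0.215,-0.03,0,0,0,-1],[-0.0063,0.2283,-0.035,0,0,0,-1],[-0.0063,0.2283,-0.035,0,0,0,-1],[-0.0063,0.2283,-0.035,0,0,0,-1],[-0.0063,0.2283,-0.035,0,0,0,-1]]}}

```text
t: 16.3
eef_pos: [494.2, 153.2, 117.3]
tcp_rot: [1.567, 1.57, -0.162]
ft_force: [0.3, -0.4, -1.4]
opening: 0.285
```

```bash
python3 look.py wc3
python3 - <<'E'
from h import *
np.set_printoptions(precision=1,suppress=True)
c=load("wc3")
for k in("blue","red","yellow"):
  for b in blobs(c["img"],k,300)[0]: print(k,b[0],b[1], plane(c,b[0],4,c["T"])[0], plane(c,b[0],78,c["T"])[0])
E
```

```text
16.3 [494.17 153.22 117.3 ] tool y (jaw) dir deg -9.078618163954761 x axis [ 0. -0. -1.] j6 0.33166863526337503 op 0.2845999564788531 [ 0.26 -0.37 -1.36]
blue (np.float64(272.5), np.float64(54.0)) 1342 [516.5 290.5   4. ] [514.  275.3  78. ]
red (np.float64(272.5), np.float64(117.6)) 1387 [507.5 234.9   4. ] [507.4 234.1  78. ]
yellow (np.float64(272.5), np.float64(164.9)) 1481 [500.9 193.8   4. ] [502.5 203.7  78. ]
yellow (np.float64(272.6), np.float64(272.3)) 2778 [484.4  91.1   4. ] [490.3 127.8  78. ]
yellow (np.float64(356.8), np.float64(350.7)) 625 [563.1 -27.4   4. ] [548.5  40.1  78. ]
yellow (np.float64(212.7), np.float64(353.7)) 478 [400.2  -3.3   4. ] [427.9  58.   78. ]
```

View pics/wc3.png

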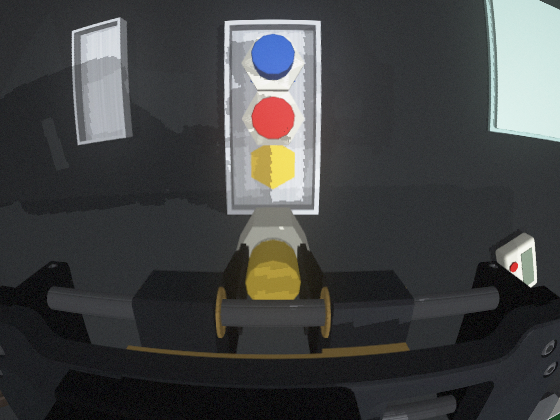

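Blue and red caps are about 41.7 mm apart and flush. Next I place yellow.

Call:
{"op": "move_arm", "data": {"targets": [[0.0064,0.0378,0,0,0,0,-1],[0.0064,0.0378,0,0,0,0,-1],[0.0064,0.0378,0,0,0,0,-1],[0.0064,0.0378,-0.03,0,0,0,-1],[0.0064,0.0378,-0.05,0,0,0,-1],[0.0064,0.0378,-0.06,0,0,0,-1],[0.0064,0.0378,-0.0645,0,0,0,-1],[0.0064,0.0378,-0.066,0,0,0,-1],[0.0064,0.0378,-0.066,0,0,0,-1],[0.0064,0.0378,-0.066,0,0,0,-1]]}}

```text
t: 17.35
eef_pos: [500.6, 192.2, 51.7]
tcp_rot: [1.919, 1.57, 0.191]
ft_force: [0.3, 0.4, -1.7]
opening: 0.293
```

Call:
{"op": "move_arm", "data": {"targets": [[0,0,0,0,0,0,-1],[0,0,0,0,0,0,-1]]}}

```text
t: 17.55
eef_pos: [500.4, 192.3, 51.3]
tcp_rot: [1.93, 1.57, 0.203]
ft_force: [-0.6, -1.0, -2.1]
opening: 0.29
```

Call:
{"op": "move_arm", "data": {"targets": [[0,0,0,0,0,0,0.0],[0,0,0,0,0,0,0.0],[0,0,0,0,0,0,0.0],[0,0,0.02,0,0,0,0.0],[0,0,0.05,0,0,0,0.0],[0,0,0.08,0,0,0,0.0],[-0.006,-0.038,0.08,0,0,0,0.0],[-0.006,-0.038,0.08,0,0,0,0.0],[-0.006,-0.038,0.08,0,0,0,0.0],[-0.006,-0.038,0.08,0,0,0,0.0]]}}

```text
t: 18.55
eef_pos: [494.3, 154.6, 130.8]
tcp_rot: [-2.148, 1.571, 2.408]
ft_force: [-0.1, 0.1, 0.9]
opening: 0.499
```

```bash
python3 look.py wc4
python3 - <<'E'
from h import *
from cell import read_camera
np.set_printoptions(precision=1,suppress=True)
c=load("wc4")
for k in("blue","red","yellow"):
  for b in blobs(c["img"],k,300)[0]: print(k,b[0],b[1], plane(c,b[0],78,c["T"])[0])
for n in("scene","side"):
    c=read_camera(n);np.savez(n+"1.npz",**c)
    a=load(n+"0")
    for k in HUE: print(n,k,[(tuple(map(float,b[0])),b[1]) for b in blobs(c["img"],k,80)[0] if 130<b[0][0]<360 and b[0][1]>125])
a=load("scene1")["img"][150:330,110:390]; b=load("side1")["img"][115:325,220:360]
o=np.zeros((480,800,3),np.uint8);o[:309,:480]=cv2.resize(a,(480,309),interpolation=3);o[:,480:]=cv2.resize(b,(320,480),interpolation=3);cv2.imwrite("pics/end.png",o)
E
```

```text
18.55 [494.33 154.57 130.8 ] tool y (jaw) dir deg -9.005268693051256 x axis [-0.  0. -1.] j6 0.33255948894803 op 0.4990423037139257 [-0.15  0.06  0.87]
blue (np.float64(273.0), np.float64(60.0)) 1206 [514.1 275.1  78. ]
red (np.float64(272.8), np.float64(119.5)) 1214 [507.4 234.3  78. ]
yellow (np.float64(272.6), np.float64(177.5)) 1250 [500.9 194.5  78. ]
yellow (np.float64(367.9), np.float64(349.9)) 769 [561.8  27.5  78. ]
scene blue [((346.7, 181.3), 111), ((195.5, 222.9), 167)]
scene red [((334.6, 184.2), 105)]
scene yellow [((321.9, 187.1), 105), ((220.0, 245.8), 218), ((147.9, 412.8), 468)]
scene purple [((182.1, 214.8), 393)]
scene teal [((210.4, 209.6), 435)]
side blue [((307.6, 160.5), 115), ((254.9, 276.5), 198)]
side red [((262.7, 262.8), 176)]
side yellow [((270.3, 249.6), 169)]
side purple [((339.3, 171.0), 247)]
side teal [((330.4, 187.7), 363)]
```

View pics/wc4.png

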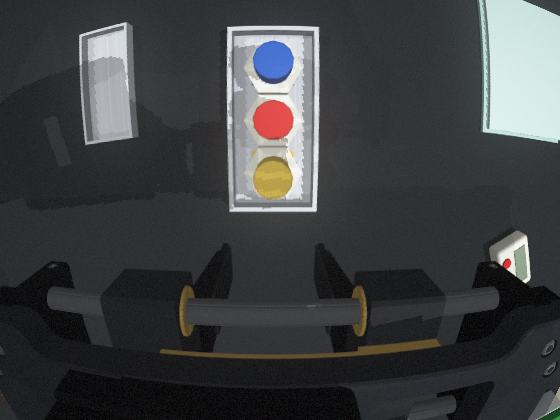

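View pics/end.png

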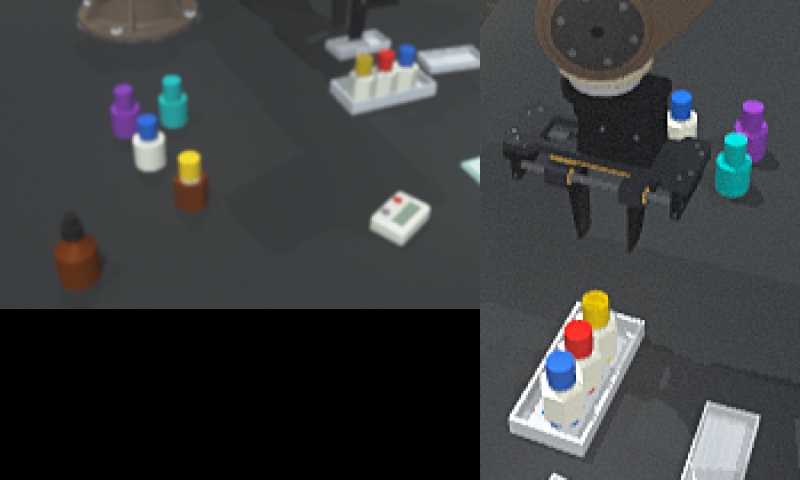

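All three jars stand upright in a row, and the round and amber jars' pixels are unchanged. I check heights, squareness, and the bits of colour showing at the feet.

Run:
```python
from h import *
np.set_printoptions(precision=1,suppress=True)
c=load("scene1");d=load("side1");w=load("wc4")
for k,p,q,r in [("blue",(346.7,181.3),(254.9,276.5),(273,60)),("red",(334.6,184.2),(262.7,262.8),(272.8,119.5)),("yellow",(321.9,187.1),(270.3,249.6),(272.6,177.5))]:
    print(k,tri([ray(c,p),ray(d,q)]),tri([ray(c,p),ray(d,q),ray(w,r,w["T"])]))
cr=w["img"][20:220,210:340];cv2.imwrite("pics/z.png",cv2.resize(cr,(390,600),interpolation=3))
d0=load("scene0")["img"][270:330,130:180].astype(int);d1=c["img"][270:330,130:180].astype(int);print("dropper diff",abs(d0-d1).mean(),abs(d0-d1).max())
```

```text
blue (array([512.9, 274.2,  65.6]), np.float64(0.46930348828586754)) (array([513.2, 275.6,  66.1]), np.float64(2.1539656385954418))
red (array([506.8, 232.8,  64.9]), np.float64(0.8993026081342005)) (array([506.9, 233.5,  65.1]), np.float64(1.3561655359144034))
yellow (array([500.3, 190.7,  64.6]), np.float64(1.4408870876027522)) (array([500.2, 191.3,  64.6]), np.float64(1.8536798857117516))
dropper diff 8.114666666666666 145
```

View pics/z.png

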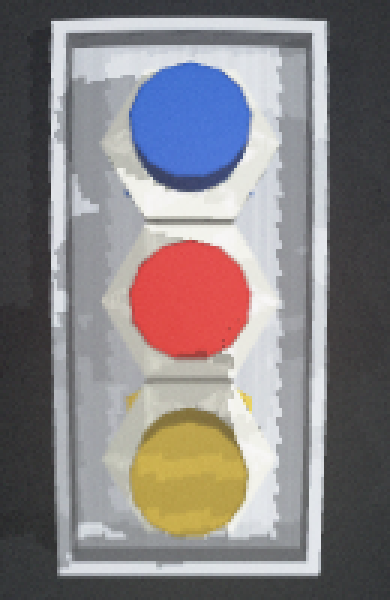

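Run:
```python
from h import *
a=load("scene0")["img"];b=load("scene1")["img"]
D=abs(a[275:322,143:172].astype(int)-b[275:322,143:172]).max(2)
print(D.mean(),D.max(),np.argwhere(D>40)[:10].tolist())
for i in(a,b):
    g=(i[285:320,135:180,2].astype(int)-i[285:320,135:180,0])>30
    print(np.argwhere(g).mean(0),g.sum())
```

```text
3.1335289801907558 92 [[0, 0], [0, 1], [0, 2], [0, 3], [0, 4], [1, 0], [1, 1], [1, 2], [1, 3], [2, 0]]
[17.77265973 19.89895988] 673
[17.80089153 19.93313522] 673
```

The dropper has not moved: its blob is identical, and the only difference in the crop is the corner the yellow jar left. I hand the job in.

```bash
python3 -c "
from cell import job_done,state
print(job_done(),state()['t'])"
```

```text
the job is handed in; nothing more can be done
the job is handed in; nothing more can be done
```

I picked up the three white hexagonal jars by their caps, turned each one square to the row, and set them on their own colours in the caddy. The job was handed in at about 19 s; it reports no verdict.

- **Heights:** the cap centres measured about 65 mm high, as they should for jars standing on the caddy floor.
- **Positions:** each jar stood within about 3 mm of its place. Neighbours were about 41–43 mm apart, and the facing flats looked parallel in the last picture.
- **Left alone:** the round jar, amber jar and dropper showed no movement between the first and last pictures.
- **Disagreements:** the wrist camera and the two fixed cameras differed by about 2 mm on positions, so I used averages. A first, wider picture comparison of the dropper showed a difference, but that came from the yellow jar having left that part of the picture.

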